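Fit the tappets, then hold the valve cover over the cylinder head

TASK

On the motorcycle cylinder head, set the wide inlet tappet down into pocket one (the wide pocket, next to the chain well) and let go of it, then do the same with the narrow exhaust tappet in pocket two (the narrow pocket). Then lift the valve cover by its rib, carry it over the socket rack and hold it still about 1 cm above the head's gasket, level and lined up all round with its humped end over the chain well, for a mechanic to check the fit: finish while still holding it there, never letting the cover touch the head. Leave the socket rack, the spray can, the grease jar and the spanner undisturbed.

Things in the scene. Friction and masses are not known exactly. Their poses are not given: they have to be found in the camera images.
- head: Aluminium cylinder head, fixed, 100 (x) x 170 (y) x 70 mm high; fins to 112 x 182 mm below 48 mm height. Origin: centre of underside, z up, y along its length towards the chain well. Deck 68 mm up; on its outer edge a black gasket, 6 mm wide, top at 70 mm. Along the centre line, 22 mm deep: chain well (52 x 18 mm, at y +67 mm), round pocket one (36 mm, y +15) and two (28 mm, y -45).
- inlet_pocket (a point): Pocket one: centre of the mouth of the wide pocket, 36 mm across, 22 mm deep, chamfered, in the deck, next to the chain well. Axes as the head's.
- exhaust_pocket (a point): Pocket two: centre of the mouth of the narrow pocket, 28 mm across, 22 mm deep, chamfered, in the deck, farther from the chain well. Axes as the head's.
- head_seat (a point): Centre of the head's outline at the height of the gasket's top, 70 mm above the bench: the cover's origin belongs straight above it. Axes as the head's.
- head_chain_end (a point): Point on the head's centre line, at the middle of the chain well, at the height of the gasket's top, 67 mm from head_seat towards the head's +y.
- inlet_tappet: Wide bucket tappet: plain steel cylinder (dark disc on top) 34 mm in diameter, 40 mm tall, about 90 g, standing upright in the tray. Origin: centre of its underside, z up. Seated in its pocket it stands 18 mm proud of the deck.
- exhaust_tappet: Narrow bucket tappet: plain steel cylinder (dark disc on top) 26 mm in diameter, 40 mm tall, about 60 g, standing upright in the tray. Origin: centre of its underside, z up. Seated it stands 18 mm proud of the deck.
- tray: Shallow black plastic parts tray, fixed, 100 (x) x 150 (y) x 10 mm, floor 3 mm thick; the tappets stand in it about 68 mm apart along its y, either one on either side. Origin: centre of its underside.
- cover: Grey metal valve cover, lying right way up on the bench, about 0.45 kg, 100 (x) x 170 (y) mm, outline as the head's. Origin: centre of its lower rim, z up, y towards its humped end. Roof 36 mm above the rim, hollow below (31 mm deep, walls 6 mm). Amid the roof a gripping rib 18 (x) x 60 (y) mm, 36 mm tall, top 72 mm above the rim; at the +y end a hump 70 x 30 mm, 14 mm above the roof.
- cover_chain_end (a point): Point on the cover's centre line at the level of the lower rim, under the hump, 67 mm from the cover's origin towards its +y: belongs above head_chain_end.
- cover_rib (a point): Centre of the top of the cover's gripping rib, 72 mm above the rim; the rib runs along the cover's y and is pinched across its 18 mm width (along x).
- socket_rack: Low steel rack with a row of eight sockets, fixed to the bench between the head and the loose parts, 300 mm long (x), 60 mm wide at the feet (y), tallest socket 115 mm above the bench. Origin: centre of its underside.
- spray_can: Bystander: grey spray can 54 mm in diameter, 160 mm tall, standing. Origin: centre of its underside.
- grease_jar: Bystander: white jar with a black cap, 64 mm in diameter, 70 mm tall, standing. Origin: centre of its underside.
- spanner: Bystander: steel spanner 170 mm long lying on the bench. Origin: centre of its underside, x along its length.
Not all that is in view belongs to the job. Leave any orange look-alike of the exhaust_tappet alone. Leave any turquoise look-alike of the cover alone.

How it is judged:
By the outcome, as a careful person would: the job done as asked, in the order asked, and still so for the second after the job is handed in, while the arm keeps its last pose, push and grip.
It also fails if it takes over 67 s, if anything falls off the work surface, if the arm or the gripper's body presses on something with over 40 N, if the wrist force passes 120 N, or if a joint passes its speed limit or range.

ROBOT

A 7-joint arm with a two-finger parallel gripper is mounted at the origin on the work surface. World frame = base frame: x ahead of the robot, y to its left, z up, the work surface at z = 0. Lengths are in m, angles in rad, forces in N, time in s.
With the tool pointing down it reaches from about 0.4 to 0.85 m from the base axis. Payload 10.4 kg.
Tool frame: the origin (TCP) lies midway between the tips of the shut fingers; the grasp point (between the pads) lies 19 mm behind it; z points along the fingers, y is the direction in which the jaws open and shut (so a half turn about z gives the same grasp; the last joint's range is limited). The gripper opens to 85 mm and grips with 20 to 120 N. Pads are 22 mm wide; open, the fingers measure 114 mm over their backs; the gripper's body (76 mm by 85 mm) begins 54 mm behind the grasp point. The pads swing forward as they close: fully open they stand 13 mm farther back than shut.
Start: joints at [-1.366, 0.332, -0.065, 1.46, 0.022, 1.35, -0.088], TCP at [0.141, 0.609, 0.206] pointing down, gripper open.
Joint ranges: [-2.6, 2.6], [-0.5, 2.12], [-1.47, 1.34], [0.16, 2.42], [-1.27, 4.41], [0.06, 2.06], [-2.6, 2.6]. Speed limits (rad/s): [2.22, 2.22, 2.79, 2.79, 3.14, 3.14, 3.14].

INTERFACE

Orientations are given as [roll, pitch, yaw] about the fixed x, y, z axes, in that order (R = Rz(yaw) Ry(pitch) Rx(roll)).
In Python, from rig import bot, cams gives the robot as it stands.
- The arm moves only by the shell command python3 -m pendant 'ROWS'. ROWS is text: rows parted by semicolons, each of 7 numbers parted by spaces: the turn, a rotation vector about the world's x, y, z each as a share of 0.12 rad, from -1 to 1, then the shift along the world's x, y, z each as a share of 500 mm, from -1 to 1, then the closure, from 0 (fully open) to 1 (shut). In form: rx ry rz dx dy dz gripper; .... A call has 1 to 10 rows; each row shifts and turns the commanded pose from where the row before left it; what a row does not reach is not made up. A row lasts 1/10 s, in which the tool goes at most 50 mm and 8.59 degrees, less where a joint would pass 70% of its speed; a pose out of reach is approached as far as the arm can. A call with a number of a shift or a turn outside -1 to 1 is refused whole. A call with a gripper value outside its range is refused whole. The fingers move at their own pace and stop on an object; the grip force is fixed at half the most. Time passes only in rows, so rows that do not move let the fingers close. It gives the time, the measured TCP pose, the force and the opening at its end, in the units of the state.
- bot.get_state(): the state, without advancing time (a new reading comes with each control period).
- cams.grab_frame(name): name is "side" or "top" or "wrist"; returns a dict with "pixels" (420x560x3 uint8, red, green, blue), "range_z" (420x560 float32, m along the optical axis (not along the pixel's ray), 0 where there is no reading), "fx", "fy", "cx", "cy" (pixels), "xyz" and "attitude" of the camera in the world. Camera axes: x right, y up, looking along -z (the intrinsics and any distortion apply to the point x, -y, -z); pixel columns grow to the right and rows downward; lengths in m; the calibration is good to about 2 mm. The wrist camera is an equidistant fisheye: a pixel r from the principal point sees the ray r / f radians off the axis. A picture is of the moment at which its call begins.
- bot.close_job(): hands the job in, once; it reports no verdict.
The state is a dict: "t": time; "joint_pos": joint angles; "joint_vel": joint speeds; "tau": joint torques, N m; "eef_pos": TCP position; "tcp_rot": TCP orientation; "contact_force": force on the tool from outside, world axes, zero at the start; "torque": the same for the moment, N m; "finger_gap": opening from 0.0 (shut) to 1.0 (fully open).
Only numpy, scipy, OpenCV 4.12 (cv2) and the standard library are available. Lean on these libraries where they do the work, as an engineer would, in place of code of your own. Each camera call takes 0.05 s, during which the arm holds its last target. There are 200 camera calls.

## Working session

There is one attempt and no reset: what is moved stays moved. The work goes in short steps, Python scripts to look and compute and a shell command to move; the robot and the scene stay as the last step left them, time stands still between calls to the robot, and variables do not carry over. Pictures are saved under pics/ and viewed, about 8 in all and at most 12, crops included, and the job is handed in when it is done.

```bash
ls; mkdir -p pics
cat > h.py <<'E'
import numpy as np, cv2
from rig import bot, cams
from scipy.spatial.transform import Rotation as R
def grab(n):
    f=cams.grab_frame(n); np.save(f'/tmp/{n}.npy',f,allow_pickle=True); return f
def load(n): return np.load(f'/tmp/{n}.npy',allow_pickle=True).item()
def rot(f):
    a=np.array(f['attitude'],float)
    return a if a.shape==(3,3) else (R.from_euler('xyz',a).as_matrix() if a.size==3 else R.from_quat(a).as_matrix())
def save(f,name): cv2.imwrite('pics/'+name,f['pixels'][:,:,::-1])
E
python3 - <<'E'
from h import *
for n in('top','side'):
    f=grab(n); save(f,n+'0.png'); print(n,{k:v for k,v in f.items() if k not in('pixels','range_z')})
print(bot.get_state())
E
```

```text
pics
top {'fx': 438.6619042720456, 'fy': 438.6619042720456, 'cx': 284.3116633121687, 'cy': 199.9506488970282, 'xyz': array([0.31445793, 0.01522641, 1.16666614]), 'attitude': array([ 0.21993554,  0.00634155, -1.68353481])}
side {'fx': 505.4185843599984, 'fy': 505.4185843599984, 'cx': 278.89424455882914, 'cy': 207.6325612848555, 'xyz': array([-0.06199415, -0.90235997,  0.80648026]), 'attitude': array([ 0.98462652, -0.01953765, -0.5767179 ])}
{'t': 0.1, 'joint_pos': array([-1.36561698,  0.33281847, -0.0646882 ,  1.4608665 ,  0.02156032,
        1.34987962, -0.08853217]), 'joint_vel': array([ 2.32887639e-04, -7.70384452e-04, -9.18457133e-05, -1.95383671e-03,
        1.39544802e-03, -6.41815802e-04, -4.34967960e-04]), 'tau': array([ 2.85946924e-03, -6.26743627e+01,  5.00712229e-02, -3.92427707e+01,
        1.63232553e-02,  7.00553399e-03,  5.66095821e-05]), 'eef_pos': array([0.1410485 , 0.60849902, 0.20498497]), 'tcp_rot': array([-3.14031406e+00,  2.23622157e-05,  2.91378068e+00]), 'contact_force': array([ 0.03927913, -0.346858  ,  0.09703939]), 'torque': array([ 0.01588551, -0.05751429, -0.02489982]), 'finger_gap': 1.0009361933166292}
```

View pics/top0.png

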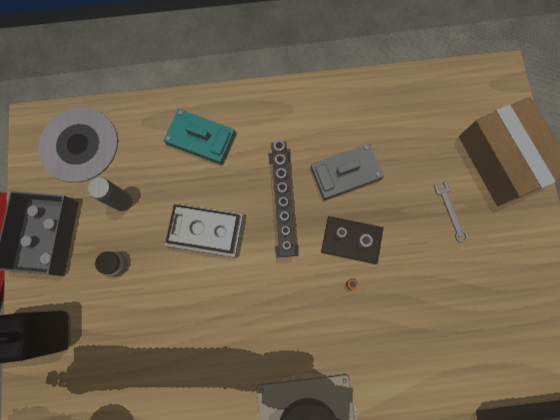

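View pics/side0.png

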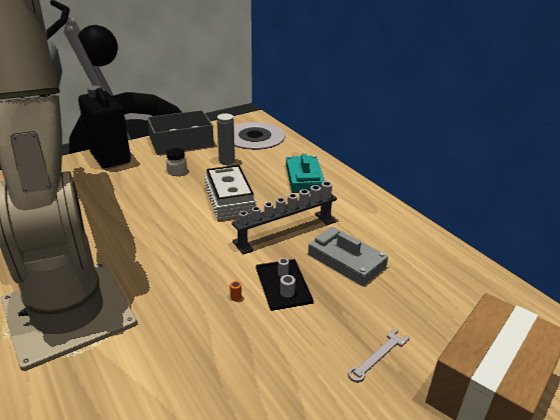

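Top view: the head is at px (205,230), with its chain well to the left at (176,224), the wide pocket at (197,228) and the narrow one at (221,231). The tray is at (353,240), with the narrow tappet at (342,232) and the wide one at (366,240). The grey cover is at (347,172) with its hump to the left. Rack at (285,200), can (110,195), jar (110,263), spanner (450,212).

```bash
cat >> h.py <<'E'
def rays(f,uv):
    uv=np.atleast_2d(uv).astype(float); x=(uv[:,0]-f['cx'])/f['fx']; y=(uv[:,1]-f['cy'])/f['fy']
    return np.c_[x,-y,-np.ones(len(x))]@rot(f).T
def plane(f,uv,z):
    d=rays(f,uv); o=np.array(f['xyz']); return o+d*((z-o[2])/d[:,2])[:,None]
def cloud(f):
    H,W=f['range_z'].shape; v,u=np.mgrid[:H,:W]
    P=rays(f,np.c_[u.ravel(),v.ravel()])*f['range_z'].reshape(-1,1)+np.array(f['xyz']); return P.reshape(H,W,3)
E
python3 - <<'E'
from h import *
f=load('top'); P=cloud(f); Z=P[...,2]; hsv=cv2.cvtColor(f['pixels'],cv2.COLOR_RGB2HSV)
def rect(name,box,lo,hi,ext=None):
    u0,v0,u1,v1=box; m=np.zeros(Z.shape,np.uint8); m[v0:v1,u0:u1]=((Z>lo)&(Z<hi)&(f['range_z']>0))[v0:v1,u0:u1]
    p=P[m>0]; r=cv2.minAreaRect(p[:,:2].astype(np.float32)); print(name,len(p),np.round(r[0],4),np.round(r[1],4),round(r[2],1),'medz',np.round(np.median(p[:,2]),4),'mean',np.round(p.mean(0),4))
print('bench',np.round(np.median(Z[300:330,150:250]),4))
rect('head',(155,195,255,265),.062,.08)
rect('cover roof',(300,140,395,205),.028,.045)
rect('rib',(325,150,372,190),.062,.085)
rect('hump',(305,155,345,205),.044,.058)
rect('tapN',(330,222,354,244),.035,.055)
rect('tapW',(354,228,380,254),.035,.055)
rect('tray',(315,210,390,270),.006,.016)
rect('rack',(262,130,305,262),.05,.14)
rect('can',(85,170,135,215),.14,.18)
rect('jar',(90,245,130,280),.055,.085)
for q in [(197,228),(221,231)]: print(np.round(plane(f,q,.068),4))
E
```

```text
bench 0.0015
head 2304 [0.5118 0.2088] [0.1711 0.1006] 74.3 medz 0.0697 mean [0.5102 0.2055 0.0696]
cover roof 1814 [ 0.6302 -0.1823] [0.1016 0.1711] 13.9 medz 0.0371 mean [ 0.6294 -0.1906  0.0371]
rib 175 [ 0.63   -0.1822] [0.019 0.06 ] 14.2 medz 0.0726 mean [ 0.6289 -0.1815  0.0721]
hump 305 [ 0.6174 -0.1225] [0.0688 0.0663] 45.6 medz 0.0508 mean [ 0.6136 -0.1207  0.0508]
tapN 81 [ 0.4651 -0.143 ] [0.0233 0.0236] 85.0 medz 0.0444 mean [ 0.4649 -0.1427  0.0443]
tapW 140 [ 0.4365 -0.2022] [0.0326 0.0304] 83.3 medz 0.044 mean [ 0.4369 -0.2018  0.0439]
tray 614 [ 0.4463 -0.1742] [0.1938 0.1566] 85.1 medz 0.0079 mean [ 0.4455 -0.172   0.0087]
rack 1799 [ 0.567  -0.0021] [0.0399 0.3002] 87.9 medz 0.0787 mean [ 0.5593 -0.0016  0.09  ]
can 447 [0.6193 0.4294] [0.0518 0.0514] 82.1 medz 0.1605 mean [0.618  0.427  0.1582]
jar 445 [0.4526 0.4521] [0.0562 0.0547] 65.7 medz 0.071 mean [0.4518 0.4507 0.0704]
[[0.5121 0.2225 0.068 ]]
[[0.4976 0.1626 0.068 ]]
```

```bash
python3 -m pendant '0 0 -0.96 0.05 -0.055 0.04 0.3;0 0 -0.96 0.05 -0.055 0.04 0.3;0 0 -0.96 0.05 -0.055 0.02 0.3;0 0 -0.96 0.05 -0.055 0.02 0.3;0 0 -0.96 0.05 -0.055 0 0.3;0 0 -0.96 0.05 -0.055 0 0.3;0 0 -0.96 0.05 -0.055 0 0.3;0 0 -0.96 0.05 -0.055 0 0.3;0 0 -0.96 0.05 -0.055 0 0.3;0 0 -0.96 0.05 -0.055 0 0.3'; python3 -m pendant '0 0 -0.96 0.05 -0.055 0 0.3;0 0 -0.96 0.05 -0.055 0 0.3;0 0 -0.96 0.05 -0.055 0 0.3;0 0 -0.96 0.05 -0.055 0 0.3;0 0 0 0 0 0 0.3;0 0 0 0 0 0 0.3'
python3 - <<'E'
from h import *
f=grab('wrist'); save(f,'w1.png'); print({k:v for k,v in f.items() if k not in('pixels','range_z')})
s=bot.get_state(); print(s['joint_pos'],s['eef_pos'],s['tcp_rot'],s['finger_gap'])
E
```

```text
t: 1.1
eef_pos: [0.3918, 0.3325, 0.2655]
tcp_rot: [-3.141, 0.0, 1.757]
contact_force: [0.5, 0.6, -0.1]
finger_gap: 0.703
t: 1.7
eef_pos: [0.4912, 0.2233, 0.2654]
tcp_rot: [-3.141, 0.001, 1.3]
contact_force: [-1.1, 0.8, -0.6]
finger_gap: 0.701
{'fx': 325.19226210127806, 'fy': 325.19226210127806, 'cx': 278.27795491223065, 'cy': 210.09201321570467, 'xyz': array([0.51313669, 0.30289057, 0.43438277]), 'attitude': array([-0.32307902,  0.0007641 , -0.27042798])}
[-0.89186692  0.11091376  0.41508795  1.61473411 -0.04539021  1.42608884
 -0.74075903] [0.49059454 0.22444779 0.26539772] [-3.14093992e+00  2.44836107e-04  1.30250740e+00] 0.7010271940492787
```

View pics/w1.png

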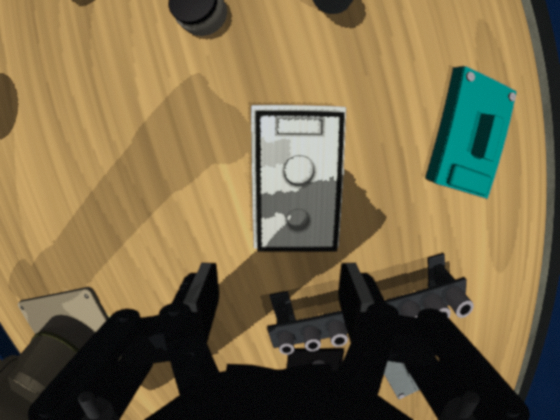

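Wrist view: the head is centred at about (298,180), its chain well is at the top (299,125), pocket one is at (298,169) and pocket two at (297,218). The fingers are clear.

```bash
cat >> h.py <<'E'
def wrays(f,uv):
    uv=np.atleast_2d(uv).astype(float); x=(uv[:,0]-f['cx'])/f['fx']; y=(uv[:,1]-f['cy'])/f['fy']
    t=np.hypot(x,y)+1e-12; k=np.tan(t)/t
    return np.c_[x*k,-y*k,-np.ones(len(x))]@rot(f).T
def wplane(f,uv,z):
    d=wrays(f,uv); o=np.array(f['xyz']); return o+d*((z-o[2])/d[:,2])[:,None]
def wcloud(f):
    H,W=f['range_z'].shape; v,u=np.mgrid[:H,:W]
    return (wrays(f,np.c_[u.ravel(),v.ravel()])*f['range_z'].reshape(-1,1)+np.array(f['xyz'])).reshape(H,W,3)
def near(P,c,r): return np.hypot(P[...,0]-c[0],P[...,1]-c[1])<r
def circ(f,m,z):
    c=max(cv2.findContours(m.astype(np.uint8),0,cv2.CHAIN_APPROX_NONE)[0],key=cv2.contourArea)[:,0]
    p=wplane(f,c,z)[:,:2]; (x,y),r=cv2.minEnclosingCircle(p.astype(np.float32))
    A=np.c_[2*p,np.ones(len(p))]; s=np.linalg.lstsq(A,(p**2).sum(1),rcond=None)[0]
    return np.round(s[:2],4),round(float(np.sqrt(s[2]+s[0]**2+s[1]**2)),4),round(r,4)
E
python3 - <<'E'
from h import *
f=load('wrist'); P=wcloud(f); Z=P[...,2]
m=near(P,(.512,.209),.13)&(Z>.0625)&(Z<.08); 
c=max(cv2.findContours(m.astype(np.uint8),0,cv2.CHAIN_APPROX_NONE)[0],key=cv2.contourArea)[:,0]
r=cv2.minAreaRect(wplane(f,c,.07)[:,:2].astype(np.float32)); print(r,np.median(Z[m]))
hole=(Z<.0655)
for uv,R_ in(((298,169),22),((297,218),18)):
    v,u=np.mgrid[:420,:560]; print(circ(f,hole&(np.hypot(u-uv[0],v-uv[1])<R_),.067))
print('deck',np.median(Z[190:200,265:280]), 'tool',f['xyz'])
E
```

```text
((0.511407732963562, 0.20910245180130005), (0.17001065611839294, 0.10051614046096802), 74.22758483886719) 0.06913451865292197
(array([0.5153, 0.2236]), 0.0173, 0.0185)
(array([0.4993, 0.1658]), 0.0132, 0.0139)
deck 0.06896209432867959 tool [0.51313669 0.30289057 0.43438277]
```

```bash
python3 -m pendant '0 0 0 -0.01 -0.075 0 0.3;0 0 0 -0.01 -0.075 0 0.3;0 0 0 -0.01 -0.075 0 0.3;0 0 0 -0.01 -0.075 0 0.3;0 0 0 -0.01 -0.075 0 0.3;0 0 0 -0.01 -0.075 0 0.3;0 0 0 -0.01 -0.075 0 0.3;0 0 0 -0.01 -0.075 0 0.3;0 0 0 -0.01 -0.075 0 0.3;0 0 0 -0.01 -0.075 0 0.3' ; python3 -m pendant '0 0 0 0 -0.075 0 0.3;0 0 0 0 0 0 0.3;0 0 0 0 0 0 0.3'
python3 - <<'E'
from h import *
f=grab('wrist'); save(f,'w2.png'); P=wcloud(f); Z=P[...,2]
s=bot.get_state(); print(s['joint_pos'],s['eef_pos'],s['tcp_rot'],s['finger_gap'])
for c,r in(((.437,-.202),.026),((.465,-.143),.022)):
    print(circ(f,near(P,c,r)&(Z>.036)&(Z<.05),.043))
m=near(P,(.63,-.182),.13)&(Z>.03)&(Z<.044)
c=max(cv2.findContours(m.astype(np.uint8),0,cv2.CHAIN_APPROX_NONE)[0],key=cv2.contourArea)[:,0]
print(cv2.minAreaRect(wplane(f,c,.036)[:,:2].astype(np.float32)))
m=near(P,(.63,-.182),.06)&(Z>.066)&(Z<.08); print(cv2.minAreaRect(P[m][:,:2].astype(np.float32)),np.median(Z[m]))
E
```

```text
t: 2.75
eef_pos: [0.4409, -0.151, 0.2658]
tcp_rot: [3.141, -0.001, 1.305]
contact_force: [1.2, 0.2, 0.0]
finger_gap: 0.698
t: 3.05
eef_pos: [0.4413, -0.1878, 0.2657]
tcp_rot: [-3.141, -0.0, 1.302]
contact_force: [0.8, -0.3, 0.1]
finger_gap: 0.7
[-0.56008866 -0.08496366  0.83264759  1.77040861  0.06303676  1.42898835
 -0.0052763 ] [ 0.44146662 -0.18698712  0.26559939] [-3.14131790e+00 -4.12486344e-04  1.30369825e+00] 0.6986546081457012
(array([ 0.4375, -0.2018]), 0.0166, 0.0176)
(array([ 0.4647, -0.1432]), 0.0121, 0.0131)
((0.6287128925323486, -0.18187907338142395), (0.10191714763641357, 0.17059201002120972), 13.698260307312012)
((0.6291974186897278, -0.18162131309509277), (0.018464626744389534, 0.0599956214427948), 13.575544357299805) 0.07251961131110729
```

View pics/w2.png

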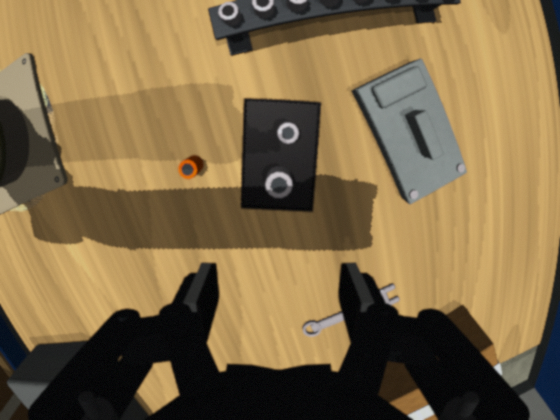

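Wrist view 2: the wide tappet is at (279,184), the narrow one at (288,132), the cover at (410,130) and the orange decoy at (190,168). The measurements agree with the top camera, so I'm picking up the wide tappet.

```bash
python3 -m pendant '0 0 0 -0.008 -0.03 -0.06 0.3;0 0 0 0 0 -0.07 0.3;0 0 0 0 0 -0.07 0.3;0 0 0 0 0 -0.07 0.3;0 0 0 0 0 -0.07 0.3;0 0 0 0 0 -0.07 0.3;0 0 0 0 0 -0.05 0.3;0 0 0 0 0 -0.021 0.3;0 0 0 0 0 0 0.3;0 0 0 0 0 0 0.3'; python3 -m pendant '0 0 0 0 0 0 1;0 0 0 0 0 0 1;0 0 0 0 0 0 1;0 0 0 0 0 0 1;0 0 0 0 0 0 1;0 0 0 0 0 0 1'
```

```text
t: 4.1
eef_pos: [0.438, -0.2032, 0.0261]
tcp_rot: [3.141, -0.0, 1.302]
contact_force: [1.0, 0.1, 0.6]
finger_gap: 0.704
t: 4.7
eef_pos: [0.4371, -0.2036, 0.0253]
tcp_rot: [3.141, -0.0, 1.301]
contact_force: [0.6, 0.5, -0.2]
finger_gap: -0.001
```

Run:
```python
from h import *
f=grab('wrist'); g=grab('side'); a=f['pixels'][120:420,130:430]; b=cv2.resize(g['pixels'][200:340,180:380],None,fx=2.1,fy=2.1)
b=b[:300]; a=np.hstack([a,cv2.resize(b,(430,300))]); cv2.imwrite('pics/w3.png',a[:,:,::-1])
```

```text
(no output)
```

View pics/w3.png

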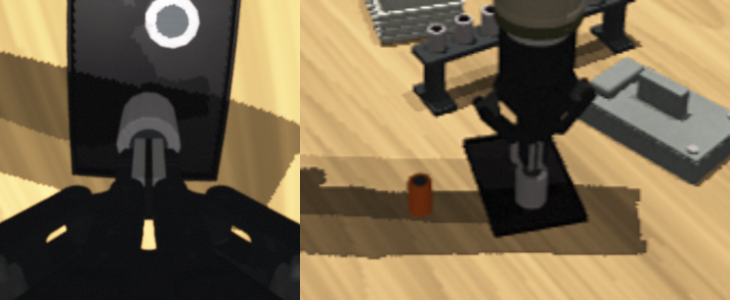

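Run:
```python
from h import *
f=load('wrist'); P=wcloud(f); Z=P[...,2]
for v in range(200,345,6): print(v,[tuple(np.round(P[v,u],3)) for u in(272,278,284)])
print(f['xyz'],f['attitude'])
```

```text
200 [(np.float64(0.44), np.float64(-0.178), np.float64(0.004)), (np.float64(0.444), np.float64(-0.179), np.float64(0.004)), (np.float64(0.447), np.float64(-0.18), np.float64(0.003))]
206 [(np.float64(0.439), np.float64(-0.182), np.float64(0.004)), (np.float64(0.443), np.float64(-0.183), np.float64(0.005)), (np.float64(0.446), np.float64(-0.184), np.float64(0.004))]
212 [(np.float64(0.438), np.float64(-0.185), np.float64(0.005)), (np.float64(0.441), np.float64(-0.187), np.float64(0.003)), (np.float64(0.445), np.float64(-0.188), np.float64(0.003))]
218 [(np.float64(0.438), np.float64(-0.186), np.float64(0.014)), (np.float64(0.441), np.float64(-0.186), np.float64(0.015)), (np.float64(0.445), np.float64(-0.188), np.float64(0.014))]
224 [(np.float64(0.438), np.float64(-0.186), np.float64(0.024)), (np.float64(0.441), np.float64(-0.187), np.float64(0.025)), (np.float64(0.445), np.float64(-0.188), np.float64(0.025))]
230 [(np.float64(0.439), np.float64(-0.185), np.float64(0.035)), (np.float64(0.442), np.float64(-0.186), np.float64(0.035)), (np.float64(0.445), np.float64(-0.187), np.float64(0
[... 2878 characters left out ...]
.088)), (np.float64(0.44), np.float64(-0.2), np.float64(0.098))]
332 [(np.float64(0.435), np.float64(-0.2), np.float64(0.099)), (np.float64(0.435), np.float64(-0.209), np.float64(0.089)), (np.float64(0.44), np.float64(-0.202), np.float64(0.099))]
338 [(np.float64(0.435), np.float64(-0.203), np.float64(0.1)), (np.float64(0.434), np.float64(-0.212), np.float64(0.089)), (np.float64(0.439), np.float64(-0.204), np.float64(0.099))]
344 [(np.float64(0.434), np.float64(-0.206), np.float64(0.099)), (np.float64(0.412), np.float64(-0.293), np.float64(0.0)), (np.float64(0.438), np.float64(-0.208), np.float64(0.099))]
[ 0.45889121 -0.1241273   0.19433744] [-3.22519362e-01  1.77543505e-04 -2.69635892e-01]
```

Run:
```python
from h import *
g=load('side'); P=cloud(g); Z=P[...,2]
m=near(P,(.437,-.203),.022)&(Z>.01)&(Z<.13)
for z in np.arange(.01,.13,.006):
    k=m&(Z>=z)&(Z<z+.006)
    if k.any(): p=P[k]; print(round(z,3),k.sum(),p.min(0).round(3),p.max(0).round(3))
```

```text
0.01 30 [ 0.417 -0.218  0.01 ] [ 0.442 -0.195  0.016]
0.016 27 [ 0.417 -0.218  0.016] [ 0.447 -0.196  0.022]
0.022 31 [ 0.416 -0.219  0.023] [ 0.446 -0.196  0.028]
0.028 28 [ 0.416 -0.222  0.028] [ 0.446 -0.196  0.034]
0.034 34 [ 0.416 -0.219  0.034] [ 0.45 -0.19  0.04]
0.04 89 [ 0.415 -0.218  0.04 ] [ 0.45  -0.183  0.046]
0.046 5 [ 0.418 -0.212  0.046] [ 0.435 -0.192  0.052]
0.052 12 [ 0.424 -0.212  0.052] [ 0.444 -0.202  0.058]
0.058 21 [ 0.42  -0.214  0.058] [ 0.446 -0.192  0.064]
0.064 26 [ 0.419 -0.214  0.064] [ 0.446 -0.193  0.07 ]
0.07 30 [ 0.418 -0.213  0.07 ] [ 0.445 -0.191  0.075]
0.076 31 [ 0.42  -0.213  0.076] [ 0.445 -0.191  0.082]
0.082 24 [ 0.42  -0.214  0.082] [ 0.445 -0.2    0.088]
0.088 24 [ 0.417 -0.215  0.088] [ 0.452 -0.198  0.094]
0.094 40 [ 0.415 -0.217  0.095] [ 0.454 -0.2    0.1  ]
0.1 50 [ 0.416 -0.218  0.1  ] [ 0.455 -0.191  0.106]
0.106 40 [ 0.416 -0.217  0.106] [ 0.457 -0.187  0.112]
0.112 14 [ 0.416 -0.22   0.112] [ 0.443 -0.188  0.118]
0.118 29 [ 0.417 -0.222  0.118] [ 0.444 -0.196  0.124]
0.124 28 [ 0.418 -0.223  0.124] [ 0.444 -0.208  0.129]
```

Both cameras put the shut fingertips at z≈0.053 where the state reads 0.025. The real tips are therefore 28 mm higher than reported, and the fingers closed above the tappet, which has not moved. I'll apply that offset, open and go lower.

```bash
python3 -m pendant '0 0 0 0 0.0035 0 0.3;0 0 0 0 0 0 0.3;0 0 0 0 0 0 0.3;0 0 0 0 0 0 0.3;0 0 0 0 0 -0.02 0.3;0 0 0 0 0 -0.02 0.3;0 0 0 0 0 -0.02 0.3;0 0 0 0 0 -0.002 0.3;0 0 0 0 0 0 0.3'; python3 -m pendant '0 0 0 0 0 0 1;0 0 0 0 0 0 1;0 0 0 0 0 0 1;0 0 0 0 0 0 1;0 0 0 0 0 0 1'
```

```text
t: 5.7
eef_pos: [0.4366, -0.2021, -0.0063]
tcp_rot: [-3.14, 0.001, 1.301]
contact_force: [-0.4, -0.3, -0.2]
finger_gap: 0.696
t: 6.2
eef_pos: [0.4375, -0.202, -0.0052]
tcp_rot: [3.141, -0.0, 1.301]
contact_force: [-2.2, -0.4, 6.0]
finger_gap: 0.381
```

```bash
python3 -m pendant '0 0 0 0 0 0.02 1;0 0 0 0 0 0.05 1;0 0 0 0 0 0.07 1;0 0 0 0 0 0.07 1;0 0 0 0 0 0.07 1;0 0 0 0 0 0.06 1;0 0 0 0 0.04 0 1;0 0 0 0.013 0.07 0 1;0 0 0 0.013 0.07 0 1;0 0 0 0.013 0.07 0 1';python3 -m pendant '0 0 0 0.013 0.07 0 1;0 0 0 0.013 0.07 0 1;0 0 0 0.013 0.07 0 1;0 0 0 0.013 0.07 0 1;0 0 0 0.013 0.07 0 1;0 0 0 0.013 0.07 0 1;0 0 0 0.013 0.07 0 1;0 0 0 0.013 0.07 0 1;0 0 0 0.013 0.07 0 1;0 0 0 0.013 0.04 0 1'; python3 -m pendant '0 0 0 0 0.002 -0.05 1;0 0 0 0 0 -0.06 1;0 0 0 0 0 -0.04 1;0 0 0 0 0 -0.01 1;0 0 0 0 0 0 1;0 0 0 0 0 0 1'
cat >> h.py <<'E'
def held(f,z0,z1,c,r):
    P=wcloud(f); Z=P[...,2]; m=near(P,c,r+.012)&(Z>z0)&(Z<z1); p=P[m]
    from scipy.optimize import least_squares
    s=least_squares(lambda q:np.hypot(p[:,0]-q[0],p[:,1]-q[1])-r,np.array(c),loss='soft_l1',f_scale=.001)
    return s.x.round(4),len(p),np.sqrt(np.mean(s.fun**2)).round(4),Z[m].min().round(4),Z[m].max().round(4)
E
python3 - <<'E'
from h import *
s=bot.get_state(); print(s['eef_pos'],s['finger_gap'],s['joint_pos'])
f=grab('wrist'); save(f,'w4.png')
c=s['eef_pos'][:2]
print(held(f,.098,.125,c,.017))
P=wcloud(f);Z=P[...,2]
for v in range(200,300,5): print(v,P[v,278].round(4))
E
```

```text
t: 7.2
eef_pos: [0.4567, -0.0758, 0.165]
tcp_rot: [3.141, -0.001, 1.3]
contact_force: [0.7, 0.7, -2.0]
finger_gap: 0.375
t: 8.2
eef_pos: [0.5211, 0.2613, 0.1647]
tcp_rot: [3.141, -0.0, 1.304]
contact_force: [-0.3, -0.3, -0.9]
finger_gap: 0.379
t: 8.8
eef_pos: [0.5224, 0.2594, 0.0858]
tcp_rot: [3.14, -0.001, 1.301]
contact_force: [0.3, -0.0, -0.7]
finger_gap: 0.377
[0.52239184 0.25939052 0.08576295] 0.37666324515674177 [-0.96050016  0.36085431  0.51208992  1.74381566 -0.19683014  1.0860588
 -0.65403897]
(array([0.522, 0.259]), 1798, np.float64(0.0033), np.float64(0.098), np.float64(0.125))
200 [0.5291 0.285  0.0682]
205 [0.5266 0.2761 0.0488]
210 [0.5257 0.2728 0.0491]
215 [0.5247 0.2691 0.0484]
220 [0.5238 0.2659 0.049 ]
225 [0.5237 0.2655 0.0572]
230 [0.5238 0.2661 0.0676]
235 [0.5263 0.2749 0.0973]
240 [0.5262 0.2748 0.1037]
245 [0.5264 0.2756 0.1115]
250 [0.5263 0.2752 0.1163]
255 [0.5263 0.275  0.1212]
260 [0.5265 0.2757 0.1276]
265 [0.5263 0.2751 0.1312]
270 [0.5262 0.2747 0.1348]
275 [0.5256 0.2727 0.1355]
280 [0.5248 0.2698 0.1345]
285 [0.5243 0.2679 0.1355]
290 [0.5236 0.2654 0.1354]
295 [0.5229 0.2629 0.1354]
```

View pics/w4.png

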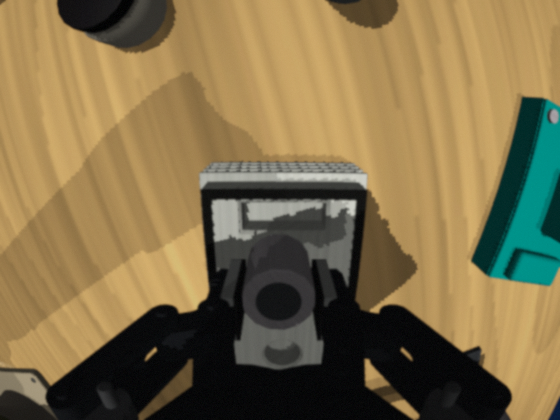

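Wrist view 4: the wide tappet is held upright at (280,300), top at z 0.1355, centred on the TCP within 0.5 mm. The arm has gone 36 mm past the pocket in y. I'll correct that, then lower.

```bash
python3 -m pendant '0 0 0 -0.0067 -0.0356 0 1;0 0 0 -0.0067 -0.0356 0 1;0 0 0 0 0 -0.02 1;0 0 0 0 0 -0.02 1;0 0 0 0 0 0 1;0 0 0 0 0 0 1'
python3 - <<'E'
from h import *
s=bot.get_state(); print(s['eef_pos'],s['finger_gap'])
f=grab('wrist'); c=s['eef_pos'][:2]; print(held(f,.08,.105,c,.017))
E
```

```text
t: 9.45
eef_pos: [0.5147, 0.2237, 0.0639]
tcp_rot: [-3.141, 0.001, 1.302]
contact_force: [0.2, 0.0, -0.5]
finger_gap: 0.373
[0.51467432 0.22372917 0.06392232] 0.37346650464513037
(array([0.5143, 0.2235]), 1871, np.float64(0.0037), np.float64(0.08), np.float64(0.105))
```

```bash
python3 -m pendant '0 0 0 0.0016 0 -0.006 1;0 0 0 0 0 -0.006 1;0 0 0 0 0 -0.006 1;0 0 0 0 0 -0.006 1;0 0 0 0 0 -0.006 1;0 0 0 0 0 -0.006 1;0 0 0 0 0 -0.006 1;0 0 0 0 0 0 1'
```

```text
t: 10.3
eef_pos: [0.5154, 0.2234, 0.0427]
tcp_rot: [-3.141, 0.001, 1.301]
contact_force: [0.3, 0.2, -1.0]
finger_gap: 0.377
```

```bash
python3 -m pendant '0 0 0 0 0 -0.006 1;0 0 0 0 0 -0.005 1;0 0 0 0 0 -0.002 1;0 0 0 0 0 0 1'
```

```text
t: 10.7
eef_pos: [0.5161, 0.2237, 0.0417]
tcp_rot: [-3.14, -0.003, 1.3]
contact_force: [-25.3, -11.1, 59.9]
finger_gap: 0.374
```

```bash
python3 -m pendant '0 0 0 0 0 0.009 1;0 0 0 0 0 0.006 1;0 0 0 0 0 0 1;0 0 0 0 0 0 1'
python3 - <<'E'
from h import *
s=bot.get_state(); print(s['eef_pos'],s['finger_gap'])
f=grab('wrist'); c=s['eef_pos'][:2]; print(held(f,.073,.088,c,.017)); save(f,'w5.png')
P=wcloud(f);Z=P[...,2]
for v in range(225,300,4): print(v,P[v,278].round(4))
b=cv2.resize(f['pixels'][170:370,180:380],None,fx=3,fy=3); cv2.imwrite('pics/w5c.png',b[:,:,::-1])
m=near(P,(.4993,.1658),.02); print('z around', np.median(Z[near(P,(.54,.20),.006)]))
E
```

```text
t: 11.1
eef_pos: [0.5155, 0.2235, 0.0438]
tcp_rot: [-3.141, 0.0, 1.301]
contact_force: [-0.3, -1.5, -0.6]
finger_gap: 0.375
[0.51553116 0.22346243 0.04380018] 0.37457192935908995
(array([0.5153, 0.2234]), 1636, np.float64(0.0046), np.float64(0.073), np.float64(0.0879))
225 [0.5224 0.2496 0.0692]
229 [0.5218 0.2474 0.0685]
233 [0.5214 0.2461 0.0704]
237 [0.5207 0.2435 0.0688]
241 [0.5197 0.2398 0.065 ]
245 [0.5196 0.2396 0.0692]
249 [0.5196 0.2394 0.0733]
253 [0.5194 0.2389 0.0768]
257 [0.5195 0.2391 0.0813]
261 [0.5195 0.2393 0.0855]
265 [0.5195 0.2392 0.089 ]
269 [0.5195 0.2391 0.0924]
273 [0.5191 0.2375 0.093 ]
277 [0.5184 0.235  0.0919]
281 [0.518  0.2338 0.0931]
285 [0.5178 0.2329 0.095 ]
289 [0.5169 0.2297 0.0929]
293 [0.5164 0.2278 0.0931]
297 [0.5158 0.2257 0.0929]
z around nan
  return _methods._mean(a, axis=axis, dtype=dtype,
  ret = ret.dtype.type(ret / rcount)
```

View pics/w5c.png

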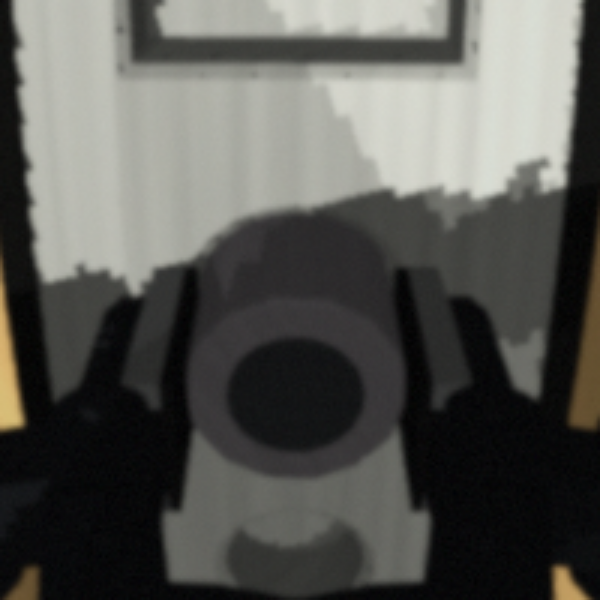

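Wrist crop: tappet one is inside the mouth, standing upright, top at z 0.093, 7 mm above its seated height. The 60 N came from the fingertips meeting the deck, and it is gone now. The remaining 7 mm is guided, so I'll let go here.

```bash
python3 -m pendant '0 0 0 0 0 0 0.45;0 0 0 0 0 0 0.45;0 0 0 0 0 0 0.45;0 0 0 0 0 0.02 0.45;0 0 0 0 0 0.04 0.45;0 0 0 0 0 0.06 0.45;0 0 0 0 0 0.08 0.45;0 0 0 0 0 0.06 0.45;0 0 0 0 0 0 0.45'
python3 - <<'E'
from h import *
s=bot.get_state(); print(s['eef_pos'],s['finger_gap'])
f=grab('wrist'); P=wcloud(f);Z=P[...,2]; m=near(P,(.5155,.2235),.022)&(Z>.078)
print(np.percentile(Z[m],[5,50,95]),circ(f,m,.086))
n=m&near(P,(.5155,.2235),.014)
A=np.c_[P[n][:,:2],np.ones(n.sum())]; print('tilt',np.linalg.lstsq(A,P[n][:,2],rcond=None)[0][:2])
E
```

```text
t: 12.05
eef_pos: [0.5181, 0.2243, 0.1795]
tcp_rot: [3.137, -0.006, 1.301]
contact_force: [0.6, -0.1, 0.1]
finger_gap: 0.55
[0.51807866 0.22432966 0.17945833] 0.5499808261496151
[0.08847781 0.2869246  0.29861898] (array([ 0.4525, -0.0052]), 0.0623, 0.0787)
tilt [ 3.0224413  10.98182236]
```

Run:
```python
from h import *
f=load('wrist'); P=wcloud(f);Z=P[...,2]; m=near(P,(.5155,.2235),.022)&(Z>.074)&(Z<.1)
print(m.sum(),np.percentile(Z[m],[5,50,95]),circ(f,m,.086)); n=m&near(P,(.5155,.2235),.014)
A=np.c_[P[n][:,:2],np.ones(n.sum())]; print('tilt',np.linalg.lstsq(A,P[n][:,2],rcond=None)[0][:2])
```

```text
1297 [0.08096678 0.08903257 0.09039484] (array([0.5151, 0.2238]), 0.0173, 0.0186)
tilt [-0.00339417 -0.00607309]
```

```bash
python3 -m pendant '0 0 0 0 0 0 0.3;0 0 0 0 0 0 0.3'
python3 - <<'E'
from h import *
f=grab('wrist'); P=wcloud(f);Z=P[...,2]; c=np.array((.5154,.2236))
print(np.median(Z[near(P,c,.014)&(Z<.1)]), [np.median(Z[near(P,c+d,.004)&(Z<.1)]).round(4) for d in np.array([(.03,-.005),(-.028,.008),(.007,.027)])], bot.get_state()['eef_pos'])
E
```

```text
t: 12.3
eef_pos: [0.5151, 0.2233, 0.1733]
tcp_rot: [-3.141, 0.001, 1.301]
contact_force: [-0.1, -0.5, -0.0]
finger_gap: 0.698
0.08928467683941174 [np.float64(0.0691), np.float64(0.0692), np.float64(0.0688)] [0.51513759 0.22321504 0.17320935]
```

Top stands about 20 mm above the deck as measured, against 18 nominal. The bare pocket floor also read about 20 mm down, so it is probably seated. A light press with shut fingers will confirm it.

```bash
python3 -m pendant '0 0 0 0 0 -0.05 1;0 0 0 0 0 -0.06 1;0 0 0 0 0 -0.06 1;0 0 0 0 0 -0.04 1;0 0 0 0 0 0 1;0 0 0 0 0 -0.006 1;0 0 0 0 0 -0.003 1;0 0 0 0 0 0 1'
```

```text
t: 13.15
eef_pos: [0.5162, 0.2238, 0.0655]
tcp_rot: [3.141, -0.001, 1.301]
contact_force: [0.9, -0.5, -0.0]
finger_gap: -0.001
```

```bash
python3 -m pendant '0 0 0 0 0 -0.003 1;0 0 0 0 0 0 1'
```

```text
t: 13.35
eef_pos: [0.5159, 0.2236, 0.0636]
tcp_rot: [3.141, -0.001, 1.301]
contact_force: [-0.3, 0.9, -0.1]
finger_gap: 0.001
```

```bash
python3 -m pendant '0 0 0 0 0 -0.003 1;0 0 0 0 0 -0.003 1;0 0 0 0 0 0 1'
```

```text
t: 13.65
eef_pos: [0.5166, 0.224, 0.0625]
tcp_rot: [3.141, -0.002, 1.301]
contact_force: [-7.8, -2.9, 22.3]
finger_gap: -0.002
```

```bash
python3 -m pendant '0 0 0 0 0 -0.002 1;0 0 0 0 0 -0.002 1;0 0 0 0 0 0 1'
```

```text
t: 13.95
eef_pos: [0.5174, 0.2244, 0.0625]
tcp_rot: [3.14, -0.004, 1.301]
contact_force: [-12.3, -5.7, 41.3]
finger_gap: -0.001
```

Hard stop at the height expected for a seated tappet (top 0.086), so tappet one is down. Next, the narrow one.

```bash
python3 -m pendant '0 0 0 0 0 0.03 1;0 0 0 0 0 0.06 1;0 0 0 0 0 0.07 0.6;0 0 0 0 0 0.07 0.3;0 0 0 -0.01 -0.073 0 0.3;0 0 0 -0.01 -0.073 0 0.3;0 0 0 -0.01 -0.073 0 0.3;0 0 0 -0.01 -0.073 0 0.3;0 0 0 -0.01 -0.073 0 0.3;0 0 0 -0.01 -0.073 0 0.3'; python3 -m pendant '0 0 0 -0.01 -0.073 0 0.3;0 0 0 -0.01 -0.073 0 0.3;0 0 0 -0.01 -0.073 0 0.3;0 0 0 -0.01 -0.073 0 0.3;0 0 0 0 0 0 0.3;0 0 0 0 0 0 0.3;0 0 0 0 0 0 0.3'
```

```text
t: 14.95
eef_pos: [0.4854, 0.0031, 0.1735]
tcp_rot: [3.141, -0.001, 1.301]
contact_force: [0.0, -1.2, 0.3]
finger_gap: 0.705
t: 15.65
eef_pos: [0.466, -0.1404, 0.1732]
tcp_rot: [-3.142, -0.0, 1.302]
contact_force: [0.7, 0.5, -0.1]
finger_gap: 0.7
```

```bash
python3 -m pendant '0 0 0 -0.0025 -0.0056 -0.06 0.3;0 0 0 0 0 -0.07 0.3;0 0 0 0 0 -0.07 0.3;0 0 0 0 0 -0.06 0.3;0 0 0 0 0 -0.05 0.3;0 0 0 0 0 -0.024 0.3;0 0 0 0 0 0 0.3;0 0 0 0 0 0 0.3'; python3 -m pendant '0 0 0 0 0 0 1;0 0 0 0 0 0 1;0 0 0 0 0 0 1;0 0 0 0 0 0 1;0 0 0 0 0 0 1;0 0 0 0 0 0 1'
```

```text
t: 16.45
eef_pos: [0.4651, -0.1441, 0.007]
tcp_rot: [3.141, -0.0, 1.302]
contact_force: [0.2, -0.9, 0.1]
finger_gap: 0.7
t: 17.05
eef_pos: [0.4653, -0.1442, 0.0074]
tcp_rot: [3.14, -0.001, 1.301]
contact_force: [-3.6, 0.7, 10.7]
finger_gap: 0.271
```

```bash
python3 -m pendant '0 0 0 0 0 0.02 1;0 0 0 0 0 0.05 1;0 0 0 0 0 0.07 1;0 0 0 0 0 0.07 1;0 0 0 0 0 0.07 1;0 0 0 0 0 0.05 1;0 0 0 0.0076 0.069 0 1;0 0 0 0.0076 0.069 0 1;0 0 0 0.0076 0.069 0 1;0 0 0 0.0076 0.069 0 1';python3 -m pendant '0 0 0 0.0076 0.069 0 1;0 0 0 0.0076 0.069 0 1;0 0 0 0.0076 0.069 0 1;0 0 0 0.0076 0.069 0 1;0 0 0 0.0076 0.069 0 1;0 0 0 0 0 -0.05 1;0 0 0 0 0 -0.06 1;0 0 0 0 0 -0.036 1;0 0 0 0 0 0 1;0 0 0 0 0 0 1';python3 - <<'E'
from h import *
s=bot.get_state(); print(s['eef_pos'],s['finger_gap'])
f=grab('wrist'); c=s['eef_pos'][:2]; print(held(f,.098,.115,c,.013))
P=wcloud(f)
for v in range(240,290,4): print(v,P[v,278].round(4))
E
```

```text
t: 18.05
eef_pos: [0.4797, -0.0052, 0.1721]
tcp_rot: [3.141, -0.001, 1.3]
contact_force: [0.4, -0.2, -0.2]
finger_gap: 0.27
t: 19.05
eef_pos: [0.499, 0.1661, 0.0993]
tcp_rot: [3.141, -0.0, 1.301]
contact_force: [-1.0, 0.6, -0.8]
finger_gap: 0.268
[0.49900175 0.16612039 0.09927972] 0.26774151938697605
(array([0.4988, 0.1667]), 488, np.float64(0.0003), np.float64(0.0981), np.float64(0.115))
240 [0.5022 0.1793 0.1118]
244 [0.5022 0.1792 0.1169]
248 [0.5023 0.1795 0.1222]
252 [0.5022 0.1792 0.1261]
256 [0.5024 0.1799 0.1319]
260 [0.5022 0.179  0.1342]
264 [0.5018 0.1776 0.1355]
268 [0.5013 0.1756 0.1356]
272 [0.5007 0.1737 0.1358]
276 [0.5001 0.1716 0.1357]
280 [0.4996 0.1698 0.1363]
284 [0.499  0.1675 0.136 ]
288 [0.4985 0.1656 0.1364]
```

```bash
python3 -m pendant '0 0 0 0.001 -0.0018 -0.02 1;0 0 0 0 0 -0.02 1;0 0 0 0 0 0 1;0 0 0 0 0 -0.006 1;0 0 0 0 0 -0.006 1;0 0 0 0 0 -0.006 1;0 0 0 0 0 -0.006 1;0 0 0 0 0 -0.006 1;0 0 0 0 0 0 1'
```

```text
t: 20.0
eef_pos: [0.4989, 0.1652, 0.0628]
tcp_rot: [-3.141, 0.0, 1.301]
contact_force: [-0.0, 0.4, -0.4]
finger_gap: 0.268
```

```bash
python3 -m pendant '0 0 0 0 0 -0.006 1;0 0 0 0 0 -0.006 1;0 0 0 0 0 -0.004 1;0 0 0 0 0 0 1'
```

```text
t: 20.4
eef_pos: [0.499, 0.1652, 0.0549]
tcp_rot: [-3.141, 0.0, 1.301]
contact_force: [-0.0, 0.8, -0.4]
finger_gap: 0.263
```

```bash
python3 -m pendant '0 0 0 0 0 -0.003 1;0 0 0 0 0 -0.002 1;0 0 0 0 0 0 1'
```

```text
t: 20.7
eef_pos: [0.4991, 0.1653, 0.0526]
tcp_rot: [3.142, 0.0, 1.301]
contact_force: [0.6, 0.4, -0.2]
finger_gap: 0.269
```

```bash
python3 -m pendant '0 0 0 0 0 -0.003 1;0 0 0 0 0 0 1'; python3 -m pendant '0 0 0 0 0 0 0.55;0 0 0 0 0 0 0.5;0 0 0 0 0 0 0.5;0 0 0 0 0 0.02 0.5;0 0 0 0 0 0.05 0.5;0 0 0 0 0 0.07 0.5;0 0 0 0 0 0.08 0.5;0 0 0 0 0 0.02 0.5;0 0 0 0 0 0 0.5;0 0 0 0 0 0 0.5'
python3 - <<'E'
from h import *
f=grab('wrist'); save(f,'w6.png'); P=wcloud(f);Z=P[...,2]
for c,r in(((.5154,.2236),.012),((.4993,.1658),.009)):
    m=near(P,c,r)&(Z<.1); A=np.c_[P[m][:,:2],np.ones(m.sum())]; print(np.median(Z[m]),np.linalg.lstsq(A,P[m][:,2],rcond=None)[0][:2]); print(circ(f,near(P,c,.025)&(Z>.078)&(Z<.1),.088))
E
```

```text
t: 20.9
eef_pos: [0.4995, 0.1656, 0.0524]
tcp_rot: [-3.142, -0.001, 1.301]
contact_force: [-5.5, -1.6, 14.2]
finger_gap: 0.269
t: 21.9
eef_pos: [0.4987, 0.1653, 0.1705]
tcp_rot: [-3.141, 0.001, 1.301]
contact_force: [0.1, 0.5, 0.4]
finger_gap: 0.502
0.08934298659653084 [-0.00868079 -0.00530248]
(array([0.5146, 0.2233]), 0.0163, 0.0171)
0.08946852170310626 [0.00267125 0.00122431]
(array([0.4996, 0.1676]), 0.0131, 0.014)
```

Both tappets seated (top heights equal, tilt under 0.01). Next, the cover.

```bash
python3 -m pendant '0 0 0.425 0.026 -0.069 0 0.4;0 0 0.425 0.026 -0.069 0 0.4;0 0 0.425 0.026 -0.069 0 0.4;0 0 0.425 0.026 -0.069 0 0.4;0 0 0.425 0.026 -0.069 0 0.4;0 0 0.425 0.026 -0.069 0 0.4;0 0 0.425 0.026 -0.069 0 0.4;0 0 0.425 0.026 -0.069 0 0.4;0 0 0.425 0.026 -0.069 0 0.4;0 0 0.425 0.026 -0.069 0 0.4'; python3 -m pendant '0 0 0 0 0 -0.04 0.4;0 0 0 0 0 0 0.4;0 0 0 0 0 0 0.4';python3 - <<'E'
from h import *
s=bot.get_state(); print(s['eef_pos'],s['tcp_rot'],s['joint_pos'])
f=grab('wrist'); save(f,'w7.png'); P=wcloud(f);Z=P[...,2]
m=near(P,(.63,-.182),.06)&(Z>.066)&(Z<.08); print(cv2.minAreaRect(P[m][:,:2].astype(np.float32)),np.median(Z[m]))
E
```

```text
t: 22.95
eef_pos: [0.6288, -0.1809, 0.1692]
tcp_rot: [-3.139, -0.001, 1.813]
contact_force: [-0.5, 0.1, 1.5]
finger_gap: 0.603
t: 23.25
eef_pos: [0.6285, -0.1787, 0.15]
tcp_rot: [-3.139, -0.001, 1.811]
contact_force: [-0.5, 0.6, 0.5]
finger_gap: 0.601
[ 0.62849392 -0.17873114  0.14995529] [-3.13914144e+00 -1.32082815e-03  1.81137686e+00] [-0.29006982  0.49791932  0.69198082  1.48089774 -0.32326244  1.2820431
  0.67581578]
((0.6298519372940063, -0.18179558217525482), (0.017969802021980286, 0.05964285880327225), 14.33244514465332) 0.0727759023703603
```

```bash
python3 -m pendant '0 0 0 0.0022 -0.006 -0.05 0.4;0 0 0 0 0 -0.06 0.4;0 0 0 0 0 -0.06 0.4;0 0 0 0 0 -0.05 0.4;0 0 0 0 0 -0.03 0.4;0 0 0 0 0 -0.014 0.4;0 0 0 0 0 0 0.4;0 0 0 0 0 0 0.4'; python3 -m pendant '0 0 0 0 0 0 1;0 0 0 0 0 0 1;0 0 0 0 0 0 1;0 0 0 0 0 0 1;0 0 0 0 0 0 1;0 0 0 0 0 0 1'
```

```text
t: 24.1
eef_pos: [0.6311, -0.1828, 0.0206]
tcp_rot: [3.14, 0.001, 1.811]
contact_force: [0.8, 0.0, -1.0]
finger_gap: 0.599
t: 24.7
eef_pos: [0.6309, -0.1828, 0.0202]
tcp_rot: [3.14, 0.0, 1.811]
contact_force: [-0.6, 1.3, 6.2]
finger_gap: 0.2
```

```bash
python3 -m pendant '0 0 0 0 0 0.01 1;0 0 0 0 0 0.03 1;0 0 0 0 0 0.05 1;0 0 0 0 0 0.06 1;0 0 0 0 0 0.06 1;0 0 0 0 0 0.06 1;0 0 0 0 0 0.04 1;0 0 0 0 0 0.02 1;0 0 0 0 0 0 1;0 0 0 0 0 0 1'
cat >> h.py <<'E'
def cover(f,c,yaw,zr):
    """roof plane, outline and rib of cover in wrist frame; zr approx roof height"""
    P=wcloud(f); Z=P[...,2]; m=near(P,c,.11)&(abs(Z-zr)<.012)
    n=cv2.erode(m.astype(np.uint8),np.ones((5,5)))>0
    q=P[n]
    for _ in range(4):
        A=np.c_[q[:,:2]-c,np.ones(len(q))]; s=np.linalg.lstsq(A,q[:,2],rcond=None)[0]; q=q[abs(A@s-q[:,2])<.003]
    print('roof z at c',s[2].round(4),'slopes dz/dx,dz/dy',s[:2].round(4))
    cs=np.array([np.cos(yaw),np.sin(yaw)]); L=(P[...,:2]-c)@np.array([-cs[1],cs[0]]); X=(P[...,:2]-c)@cs
    k=m; print('extent x',np.percentile(X[k],[.3,99.7]).round(4),'y',np.percentile(L[k],[.3,99.7]).round(4))
    return P,X,L,m
E
python3 - <<'E'
from h import *
s=bot.get_state(); print(s['eef_pos'],s['tcp_rot'],s['finger_gap'])
f=grab('wrist'); save(f,'w8.png')
P,X,L,m=cover(f,s['eef_pos'][:2],s['tcp_rot'][2]-np.pi/2,.2)
print(np.histogram(P[near(P,s['eef_pos'][:2],.12)][:,2],bins=np.arange(.1,.3,.01)))
E
```

```text
t: 25.7
eef_pos: [0.6298, -0.1824, 0.1832]
tcp_rot: [-3.14, -0.001, 1.811]
contact_force: [-0.3, 0.5, -5.2]
finger_gap: 0.198
[ 0.62975942 -0.1823987   0.18323148] [-3.14044014e+00 -7.59478813e-04  1.81103967e+00] 0.19795981451555986
roof z at c 0.1998 slopes dz/dx,dz/dy [-0.0025  0.0004]
extent x [-0.0492  0.0496] y [-0.0745  0.0858]
(array([    0,     0,     0,     0,     0,     0,     0,     0,     0,
       15217,  9099, 10831,   940,  5502,  1050,  2033,  5678,  4144,
        7582]), array([0.1 , 0.11, 0.12, 0.13, 0.14, 0.15, 0.16, 0.17, 0.18, 0.19, 0.2 ,
       0.21, 0.22, 0.23, 0.24, 0.25, 0.26, 0.27, 0.28, 0.29]))
```

View pics/w8.png

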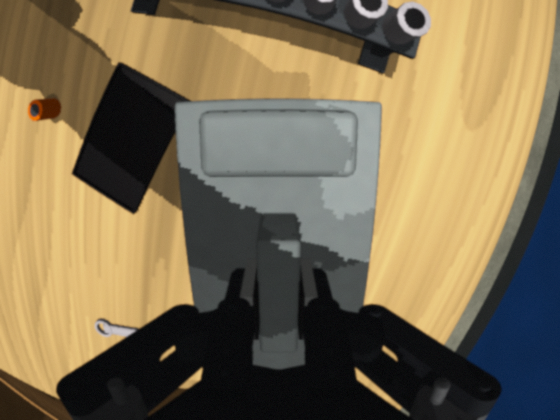

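Wrist view 8: the cover is held level, hump at the far end (280,143). It is centred on the TCP within 1 mm and well clear. Carrying it over the rack.

```bash
python3 -m pendant '0 0 -0.2 -0.011 0.035 0 1;0 0 -0.36 -0.02 0.065 0 1;0 0 -0.36 -0.02 0.065 0 1;0 0 -0.36 -0.02 0.065 0 1;0 0 -0.36 -0.02 0.065 0 1;0 0 -0.36 -0.02 0.065 0 1;0 0 -0.36 -0.02 0.065 0 1;0 0 -0.36 -0.02 0.065 0 1;0 0 -0.36 -0.02 0.065 0 1;0 0 -0.36 -0.02 0.065 0 1'; python3 -m pendant '0 0 -0.36 -0.02 0.065 0 1;0 0 -0.36 -0.02 0.065 0 1;0 0 -0.13 -0.006 0.033 0 1;0 0 0 0 0 0 1;0 0 0 0 0 0 1;0 0 0 0 0 0 1'
python3 - <<'E'
from h import *
s=bot.get_state(); print(s['eef_pos'],s['tcp_rot'],s['finger_gap'],s['joint_pos'])
f=grab('wrist'); save(f,'w9.png')
P,X,L,m=cover(f,s['eef_pos'][:2],s['tcp_rot'][2]-np.pi/2,.2)
E
```

```text
t: 26.75
eef_pos: [0.5335, 0.1284, 0.1831]
tcp_rot: [-3.14, 0.001, 1.396]
contact_force: [0.8, -0.3, -5.3]
finger_gap: 0.199
t: 27.35
eef_pos: [0.5119, 0.2073, 0.1838]
tcp_rot: [-3.141, 0.001, 1.295]
contact_force: [1.3, 1.1, -4.6]
finger_gap: 0.199
[0.51192111 0.2073457  0.18376312] [-3.14142028e+00  1.06148849e-03  1.29467430e+00] 0.1994330418879406 [-1.0281631   0.20286727  0.64217839  1.71659901 -0.12613208  1.26483885
 -0.63374274]
roof z at c 0.2004 slopes dz/dx,dz/dy [-0.0017 -0.0011]
extent x [-0.0497  0.0491] y [-0.0744  0.0858]
```

```bash
python3 -m pendant '0 0 0 -0.0006 0.0018 -0.02 1;0 0 0 0 0 -0.04 1;0 0 0 0 0 -0.04 1;0 0 0 0 0 -0.03 1;0 0 0 0 0 -0.02 1;0 0 0 0 0 -0.01 1;0 0 0 0 0 -0.004 1;0 0 0 0 0 0 1;0 0 0 0 0 0 1;0 0 0 0 0 0 1'
python3 - <<'E'
from h import *
s=bot.get_state(); print(s['eef_pos'],s['tcp_rot'],s['finger_gap'],s['contact_force'])
f=grab('wrist'); P,X,L,m=cover(f,np.array((.5115,.209)),np.radians(-15.77),.119)
h=(P[...,2]>.04)&(P[...,2]<.085)&near(P,(.5115,.209),.13); print('head seen',h.sum())
g=grab('side'); a=cv2.resize(g['pixels'][120:270,150:350],None,fx=4,fy=4); cv2.imwrite('pics/s10.png',a[:,:,::-1])
t=grab('top'); P=cloud(t); Z=P[...,2]; save(t,'t10.png')
c=np.array((.5115,.209)); m=near(P,c,.12)&(abs(Z-.118)<.012)
print('top roof',cv2.minAreaRect(P[m][:,:2].astype(np.float32)),np.median(Z[m]))
E
```

```text
t: 28.4
eef_pos: [0.5118, 0.2099, 0.1028]
tcp_rot: [3.141, -0.001, 1.296]
contact_force: [0.3, 0.3, -5.2]
finger_gap: 0.196
[0.51182288 0.20993324 0.10282162] [ 3.14091023e+00 -8.69399525e-04  1.29620676e+00] 0.19564741120920506 [ 0.26820219  0.31685497 -5.15469212]
roof z at c 0.1195 slopes dz/dx,dz/dy [-0.0003  0.0003]
extent x [-0.0497  0.0491] y [-0.0734  0.0868]
head seen 553
top roof ((0.5003055334091187, 0.16885745525360107), (0.08513141423463821, 0.10024038702249527), 74.26620483398438) 0.1198462813442347
```

View pics/s10.png

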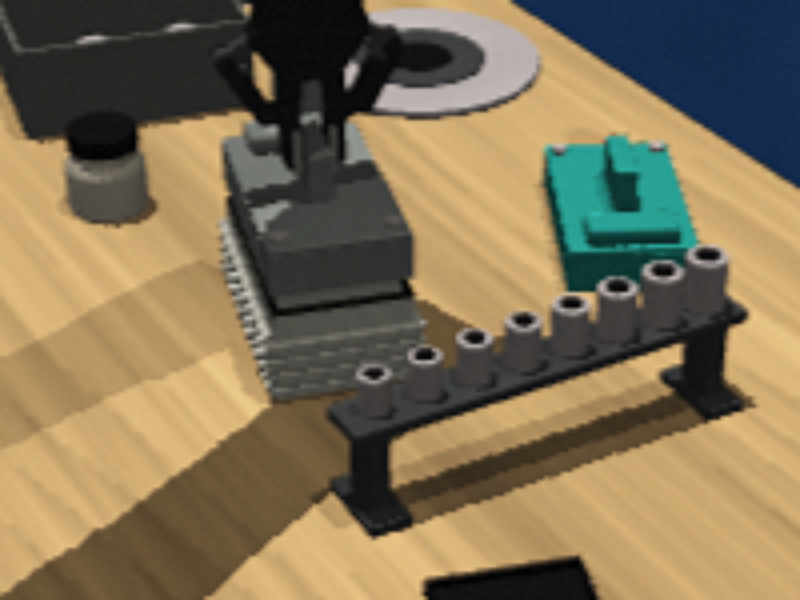

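Side view: the cover hangs level over the head with a visible, even gap. Its long sides line up, the hump is over the chain well, and the rack and jar look untouched. It needs about 3 mm lower and about 1.3 mm back along the head.

```bash
python3 -m pendant '0 0 0 -0.0008 -0.0026 -0.002 1;0 0 0 0 0 -0.002 1;0 0 0 0 0 -0.0016 1;0 0 0 0 0 0 1;0 0 0 0 0 0 1;0 0 0 0 0 0 1;0 0 0 0 0 0 1;0 0 0 0 0 0 1'
python3 - <<'E'
from h import *
s=bot.get_state(); print(s['eef_pos'],s['tcp_rot'],s['finger_gap'],s['contact_force'],abs(s['joint_vel']).max())
f=grab('wrist'); c=np.array((.5115,.209)); cover(f,c,np.radians(-15.77),.117)
t=grab('top'); t0=None; P=cloud(t); Z=P[...,2]
m=near(P,c,.12)&(abs(Z-.116)<.012); r=cv2.minAreaRect(P[m][:,:2].astype(np.float32)); d=np.array(r[0])-c
print('top',r,np.median(Z[m]),'near end',d@[.271,.9626]-min(r[1])/2,'x',d@[.9626,-.271])
for n,b,lo,hi in(('can',(85,170,135,215),.14,.18),('jar',(90,245,130,280),.055,.085),('rack',(262,130,305,262),.05,.14)):
    u0,v0,u1,v1=b; q=P[v0:v1,u0:u1].reshape(-1,3); q=q[(q[:,2]>lo)&(q[:,2]<hi)]; print(n,q.mean(0).round(4))
g=grab('side'); Q=cloud(g); z=Q[...,2]
# seam gap seen from the side on the near (-y) end face
e=c-.085*np.array([.271,.9626]); k=near(Q,e,.012); h=np.histogram(z[k],bins=np.arange(.05,.125,.003)); print(h[0],h[1].round(3))
E
```

```text
t: 29.35
eef_pos: [0.5111, 0.2084, 0.0995]
tcp_rot: [3.141, -0.0, 1.296]
contact_force: [-0.3, 0.8, -5.0]
finger_gap: 0.198
[0.5111155  0.20844443 0.09947901] [ 3.14144044e+00 -6.03508032e-05  1.29621876e+00] 0.19843238879143937 [-0.27890694  0.84927686 -5.01163322] 0.0015488863617197396
roof z at c 0.1161 slopes dz/dx,dz/dy [-0.001 -0.   ]
extent x [-0.05    0.0488] y [-0.0751  0.0852]
top ((0.49967989325523376, 0.16682472825050354), (0.08403923362493515, 0.10067779570817947), 74.81653594970703) 0.1165604872517314 near end -0.0858207823263645 x 5.146389160160397e-05
can [0.6182 0.4271 0.1583]
jar [0.4519 0.4506 0.0706]
rack [ 0.5593 -0.0017  0.09  ]
[11  5  8  4  7 11 12  5  0  0  8  8 10  7  7  7  7  8  9  7  8 12  7  0] [0.05  0.053 0.056 0.059 0.062 0.065 0.068 0.071 0.074 0.077 0.08  0.083
 0.086 0.089 0.092 0.095 0.098 0.101 0.104 0.107 0.11  0.113 0.116 0.119
 0.122]
```

```bash
python3 -c "
from rig import bot
print(bot.close_job())"
```

```text
the job is handed in; nothing more can be done
None
```

I set the wide tappet in pocket one and let go, then the narrow one in pocket two. The valve cover was lifted by its rib, carried over the rack, and is held still above the head, with about 29 s used.

**Last checks on the cover:**
- **Gap:** about 9.5–10 mm above the gasket, by the arm's position and both cameras.
- **Level:** slopes of 0.001 or less.
- **Alignment:** outline within about 1 mm of the head's, and yaw within about 0.1° by the arm's reading. The top camera's outline fit put the yaw about 0.5° off, but the gripper hides half the roof there. The hump is over the chain well.
- **Force:** only the cover's weight (5 N) on the wrist, and the joints at rest.

**Tappets:** both tops measured level and at the same height.

**Bystanders:** the can, jar and rack read within 0.3 mm of their first positions. I did not re-measure the spanner; nothing went near it.

**What disagreed or went wrong:**
- **Fingertip height:** the real fingertips sit about 24–28 mm higher than the reported tool position. My first close was above the wide tappet and caught nothing. I corrected for this from then on.
- **Wide tappet:** the fingertips met the deck at about 60 N wrist force while lowering it. I backed off and let it drop the last 7 mm. Pressing it down with the shut fingers peaked at 41 N on the wrist sensor. That is just over the 40 N limit if fingertip contact counts; I don't know how it is judged.
- **Tappet height:** the wrist camera reads the tappets 20 mm proud of the deck, against 18 mm nominal. The wide pocket's floor reads equally shallow, so I take it as camera depth error.

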